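# Balance a printer's gantry beam on the balance stand

## Robot

A 6-joint arm with a two-finger parallel gripper is mounted at the origin on the work surface. World frame = base frame: x ahead of the robot, y to its left, z up, the work surface at z = 0. Lengths are in m, angles in degrees, forces in N, time in s.
With the tool pointing down it reaches from about 0.4 to 0.825 m from the base axis. Payload 7 kg.
Tool frame: the origin (TCP) lies midway between the tips of the shut fingers; the grasp point (between the pads) lies 19 mm behind it; z points along the fingers, y is the direction in which the jaws open and shut (so a half turn about z gives the same grasp; the last joint's range is limited). The gripper opens to 88 mm and grips with 3 to 60 N. Pads are 19 mm wide; open, the fingers measure 130 mm over their backs; the gripper's body (78 mm by 193 mm) begins 47 mm behind the grasp point.
Start: joints at [-55.858, 20.546, 0.682, 0, -70.136, -16.507], TCP at [0.204, -0.643, 0.227] pointing down, gripper open.
Joint ranges: [-176.03, 176.03], [-82.01, 121.73], [-58.28, 71.71], [-173.87, 95.51], [-174.79, -0.11], [-173.66, 173.66]. Speed limits (degrees/s): [136.94, 136.94, 172.46, 180, 180, 180].

## Interface

Orientations are given as a 3x3 rotation matrix whose columns are the frame's x, y, z axes.
In Python, from rig import robot gives the robot as it stands. Calls block until the motion is done:
- robot.goto(position, orientation): joint-space move of the TCP to a pose.
- robot.servo_line(position, ori=None, speed=0.15): straight line of the TCP; ori=None keeps the orientation; speed is the mean speed in m/s.
- robot.movej(angles): joint-space move.
- robot.move_gripper(opening): opening from 0.0 (shut) to 1.0 (fully open); the grip force is fixed at half the most; returns when the fingers have stopped.
- robot.dwell(seconds).
- robot.ik(position, orientation): joint angles nearest the present ones, or None.
- robot.grab_frame(name): name is "side" or "top" or "wrist"; returns (picture, depth): 384x512x3 uint8, red, green, blue; 384x512 float32, m along the optical axis (not along the pixel's ray), 0 where there is no reading.
- robot.camera_info(name): a dict with "vfov" (degrees; the focal length in pixels is half the picture's height over the tangent of half this angle, whatever the lens; pixels are square), "cx", "cy" (the principal point, pixels), "view" (4x4, takes a point from world to camera coordinates); the wrist camera has in their place "T_tool_cam" (4x4, takes a point from camera to tool coordinates, whose origin is the TCP and whose axes are the flange's). Camera axes: x right, y down, z forward; pixel columns grow to the right and rows downward; lengths in m; the calibration is good to about 2 mm. A picture is of the moment at which its call begins: read the wrist's pose just before it. camera_info takes no time and is no camera call.
A pose or a line that the arm cannot do raises robot.Unreachable and nothing moves.
- robot.job_done(): hands the job in, once; it reports no verdict.
Readings, each from a call of its own:
- robot.read_t(): time.
- robot.read_qpos(): joint angles.
- robot.read_qvel(): joint speeds.
- robot.read_effort(): joint torques, N m.
- robot.read_position(): TCP position.
- robot.read_tcp_rot(): TCP orientation.
- robot.read_force(): force on the tool from outside, world axes, zero at the start.
- robot.read_ft_torque(): the same for the moment, N m.
- robot.read_grip_width(): opening from 0.0 (shut) to 1.0 (fully open).
Only numpy, scipy, OpenCV 4.12 (cv2) and the standard library are available. Lean on these libraries where they do the work, as an engineer would, in place of code of your own. Each camera call takes 0.05 s, during which the arm holds its last target. There are 200 camera calls.

## Task

Find where the gantry beam balances by lifting it a little at trial points, then lift it clear of its rests without letting it tip and set it down gently, lined up along the orange rocker of the balance stand, so that when you let go it stays there on its own, level to within about two degrees. Leave the spool, the printed figure and the scraper where they are.

Things in the scene. Friction and masses are not known exactly. Their poses are not given: they have to be found in the camera images.
- beam_center (a point): centre (half-way up) of the beam, a straight silver bar with black end caps, alike at both ends: 320 mm along its y, 36 wide (x), 40 tall (z, up), 0.5 to 0.65 kg. A steel weight locked inside, out of sight, puts its balance point 20 to 80 mm to one side of this centre along y. It starts level on the rests, pointing any way, underside 35 mm above the table. Grip it across x, within 95 mm of centre.
- rack: fixed grey plate 330 mm (y) by 90 mm (x), 8 mm thick, with two rubber-topped blocks 140 mm to either side of its centre along y, on which the beam lies loose; block tops 35 mm above the table, each 26 mm (y) by 70 mm (x). Origin: centre of the plate's underside on the table; heading as the beam's within a few degrees.
- stand: fixed balance stand: grey base 110 mm (x) by 90 mm (y), 12 mm thick, and a sprung steel post (3 N/mm, 8 mm of travel straight down) with a fork at its top (52 mm along x, arms up to 104 mm above the table) that carries the orange rocker. Origin: centre of the underside on the table. The beam is to lie along the stand's y axis (either way round).
- pad_top (a point): centre of the rocker's flat rubber-covered top, 36 mm (x, across the beam) by 44 mm (y, along the beam), 118 mm above the table when empty; it sinks about 2 mm under the beam's weight. The pad has no side walls. It is the highest part of the stand.
- rocker (a joint): tilt of the rocker about the stand's x axis, rad, 0 when level, stops at -0.15 and 0.15; positive: its +y side up. A 1.35 N m per rad spring centres it; axis 22 mm below the pad top. With the beam released on it, it leans about 1 degree, down towards the balance point, for each 4 mm that this lies off the pad's centre; beyond about 20 mm the beam tips off.
- print_center (a point): centre of a small grey and black 3D-printed branching figure, about 80 mm tall and 75 mm across, standing loose on the table; leave it alone.
- spool_center (a point): centre of a filament spool lying flat, 170 mm across and 50 mm high, black with orange filament; leave it alone.
- scraper: scraper (spatula) 180 mm long lying flat along its own x axis; leave it alone.
Not all that is in view belongs to the job. What is shaped like the stand but green or purple is not meant.

How it is judged (in metres and radians):
On the way:
1. the beam is lifted clear of its rests, level (height (world z) of beam_center above 0.1 m and angle between beam_center's own z axis and vertical below 0.12 rad and contact force between beam and rack below 0.1 N and contact force between beam and stand below 0.1 N), for 0.2 s.
At the end, for the whole second after the job is handed in: The beam rests released and still on the rocker's pad alone, level within 0.04 rad (2.3 degrees), along the stand's y axis within 0.14 rad and with its centre line within 12 mm of the pad's centre across the beam (angle between beam_center's own z axis and vertical below 0.04 rad and z of beam_center in the frame of pad_top between 0.014 and 0.026 m and x of beam_center in the frame of pad_top between -0.012 and 0.012 m and angle between the y axis of beam_center and the y axis of stand, either way round below 0.14 rad and contact force between beam and stand above 2 N and contact force between beam and the arm below 0.05 N and linear speed of beam below 0.02 m/s); the robot touches nothing.
It fails at once if the beam tips by more than 0.25 rad (angle between beam_center's own z axis and vertical above 0.25 rad).
It fails at once if the beam is pressed on the stand with more than 20 N (contact force between beam and stand above 20 N).
It fails at once if the printed figure is moved (distance of print_center from where it was at the start of the episode above 0.015 m).
It fails at once if the spool is moved (distance of spool_center from where it was at the start of the episode above 0.015 m).
It fails at once if the scraper is moved (distance of scraper from where it was at the start of the episode above 0.015 m).
It also fails if it takes over 72 s, if anything falls off the work surface, if the arm or the gripper's body presses on something with over 40 N, if the wrist force passes 120 N, or if a joint passes its speed limit or range.

## Working session

There is one attempt and no reset: what is moved stays moved. The work goes in short steps, each a Python script; the robot and the scene stay as the last script left them, time stands still between calls to the robot, and variables do not carry over. Pictures are saved under pics/ and viewed, about 8 in all and at most 12, crops included, and the job is handed in when it is done.

```bash
ls; mkdir -p pics; python3 - <<'E'
from rig import robot
import cv2,numpy as np
for n in ("top","side"):
    p,d=robot.grab_frame(n); np.savez(f"{n}0.npz",p=p,d=d)
    cv2.imwrite(f"pics/{n}0.png",p[:,:,::-1])
    c=robot.camera_info(n); print(n,c["vfov"],c["cx"],c["cy"]); print(np.round(c["view"],4))
print(robot.camera_info("wrist")); print(robot.read_t(),robot.read_force(),robot.read_ft_torque(),robot.read_tcp_rot())
E
```

```text
pics
top 53.419842923290375 252.49825059450023 195.3123576226135
[[ 9.4000e-03 -1.0000e+00  4.0000e-04  9.3300e-02]
 [-9.7900e-01 -9.3000e-03 -2.0340e-01  5.5280e-01]
 [ 2.0340e-01  1.6000e-03 -9.7910e-01  1.1282e+00]
 [ 0.0000e+00  0.0000e+00  0.0000e+00  1.0000e+00]]
side 55.77128506059438 250.9311373301516 191.1836274592129
[[-0.7844 -0.6201  0.0137  0.472 ]
 [-0.3533  0.4285 -0.8316  0.216 ]
 [ 0.5098 -0.6572 -0.5552  0.9341]
 [ 0.      0.      0.      1.    ]]
{'vfov': 65.71922692352054, 'cx': 250.56623936258592, 'cy': 188.43697465917856, 'T_tool_cam': array([[-1.29690209e-03, -9.63793237e-01, -2.66647548e-01,
         7.03825574e-02],
       [ 9.99999085e-01, -1.14727288e-03, -7.16927877e-04,
        -1.27324968e-03],
       [ 3.85052738e-04, -2.66648234e-01,  9.63793843e-01,
        -1.56966258e-01],
       [ 0.00000000e+00,  0.00000000e+00,  0.00000000e+00,
         1.00000000e+00]])}
0.1 [-0.8576181  -1.01977461 -0.10766779] [0.00588732 0.00101243 0.01763788] [[-9.53017634e-01 -3.02914263e-01 -5.82301301e-04]
 [-3.02914787e-01  9.53016695e-01  1.34605206e-03]
 [ 1.47204495e-04  1.45919902e-03 -9.99998925e-01]]
```

View pics/top0.png

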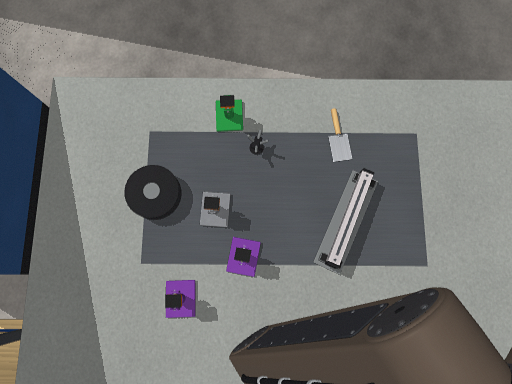

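View pics/side0.png

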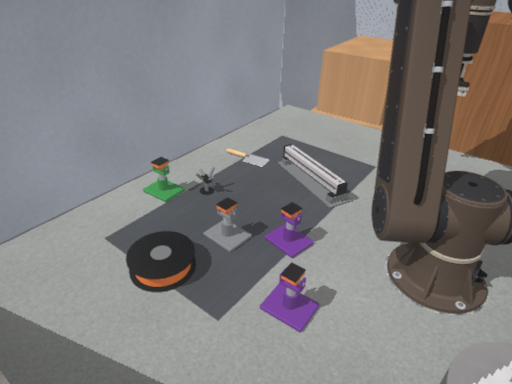

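The top view shows the beam on its rack at about (350,220). The candidates for the stand are the grey one at (215,209) with its pad at (211,203), green at (229,115), and purple at (243,256) and (180,298). I choose grey. The spool is at (152,192), the figure at (257,147) and the scraper at (339,135). Next I measure from depth.

```bash
cat > h.py <<'E'
import cv2,numpy as np
from rig import robot
def K(c): return 192/np.tan(np.radians(c["vfov"]/2)),c["cx"],c["cy"]
def cloud(name):
    c=robot.camera_info(name)
    if name=="wrist":
        p0=np.array(robot.read_position());R=np.array(robot.read_tcp_rot())
        T=np.eye(4);T[:3,:3]=R;T[:3,3]=p0;T=T@c["T_tool_cam"]
    else: T=np.linalg.inv(c["view"])
    p,d=robot.grab_frame(name); f,cx,cy=K(c)
    v,u=np.mgrid[:384,:512]
    X=np.stack([(u-cx)/f*d,(v-cy)/f*d,d],-1)@T[:3,:3].T+T[:3,3]
    X[d<=0]=np.nan
    return p,X,T,(f,cx,cy)
def rect(m,X,big=True):
    "largest blob of mask -> minAreaRect of its world xy"
    n,l,s,_=cv2.connectedComponentsWithStats(m.astype(np.uint8))
    k=1+s[1:,4].argmax(); q=X[l==k]
    return cv2.minAreaRect(q[:,:2].astype(np.float32)),np.median(q[:,2]),len(q),np.argwhere(l==k).mean(0)[::-1]
def down(yaw):
    "tool pointing down, jaw axis (tool y) at yaw deg"
    c,s=np.cos(np.radians(yaw)),np.sin(np.radians(yaw))
    y=np.array([c,s,0]);z=np.array([0,0,-1.]);return np.stack([np.cross(y,z),y,z],1)
E
python3 - <<'E'
from h import *
p,X,T,k=cloud("top")
z=X[...,2]; v,u=np.mgrid[:384,:512]
def box(a,b,c,d): return (u>a)&(u<b)&(v>c)&(v<d)
for n,m in dict(beam=box(310,390,160,280)&(z>.06)&(z<.09),rackplate=box(305,390,160,280)&(z>.005),
  base=box(190,236,183,234)&(z>.006)&(z<.03),pad=box(190,236,183,234)&(z>.105),
  spool=box(110,190,155,225)&(z>.03),fig=box(240,275,125,165)&(z>.02),scr=box(320,360,100,170)&(z>.003)).items():
    print(n,rect(m,X))
E
```

```text
beam (((0.4855591654777527, -0.19883021712303162), (0.037277527153491974, 0.3202740550041199), 67.5523910522461), np.float64(0.07534589778044354), 1323, array([349.74981104, 218.22600151]))
rackplate (((0.48196738958358765, -0.20164990425109863), (0.10570115596055984, 0.33342915773391724), 67.89694213867188), np.float64(0.04002665118168691), 2867, array([346.09522149, 220.59713987]))
base (((0.5195116400718689, 0.2200639247894287), (0.09236963838338852, 0.11737493425607681), 86.66695404052734), np.float64(0.012252839120998615), 698, array([215.96131805, 210.94555874]))
pad (((0.5193184018135071, 0.21904343366622925), (0.044251445680856705, 0.04361502081155777), 87.68608856201172), np.float64(0.11842945477974265), 201, array([211.31840796, 202.83084577]))
spool (((0.5649747252464294, 0.41573596000671387), (0.16918528079986572, 0.16818885505199432), 53.50022506713867), np.float64(0.05043644940404968), 2263, array([151.17057004, 191.06716748]))
fig (((0.7255006432533264, 0.08362767100334167), (0.06191996857523918, 0.049907341599464417), 27.01978874206543), np.float64(0.05876457934707946), 173, array([256.8150289 , 141.05202312]))
scr (((0.7714787721633911, -0.18993401527404785), (0.19620881974697113, 0.08646350353956223), 9.006484985351562), np.float64(0.0057724979004880606), 575, array([338.50956522, 138.47652174]))
```

```bash
python3 - <<'E'
from h import *
# beam long axis 157.55 deg; jaws along 67.55
for yaw in (67.55,67.55-180):
    for P in ([.4856,-.1988,.28],[.4856,-.1988,.04]): print("beam",yaw,robot.ik(P,down(yaw)))
for yaw in (-3.3,176.7):
    for P in ([.519,.22,.30],[.519,.22,.12]): print("stand",yaw,robot.ik(P,down(yaw)))
E
```

```text
beam 67.55 [  -0.82353306    4.44504837  -13.20303272    0.          -72.35191891
 -111.62646694]
beam 67.55 [  -0.82353306   18.13595729  -31.35408173    0.          -40.50996098
 -111.62646694]
beam -112.45 [ -0.82353306   4.44504837 -13.20303272   0.         -72.35191891
  68.37353306]
beam -112.45 [ -0.82353306  18.13595729 -31.35408173   0.         -40.50996098
  68.37353306]
stand -3.3 [ 42.86381852   7.77919121  -6.81610384   0.         -75.40470494
 133.83618148]
stand -3.3 [ 42.86381852  15.51384977 -21.70912532   0.         -52.77702491
 133.83618148]
stand 176.7 [ 42.86381852   7.77919121  -6.81610384   0.         -75.40470494
 -46.16381852]
stand 176.7 [ 42.86381852  15.51384977 -21.70912532   0.         -52.77702491
 -46.16381852]
```

```bash
python3 - <<'E'
import cv2,numpy as np
p=np.load("side0.npz")["p"][:,:,::-1]; t=np.load("top0.npz")["p"][:,:,::-1]
a=cv2.resize(p[185:255,185:265],(400,350),interpolation=2); b=cv2.resize(t[180:240,185:250],(380,350),interpolation=2)
cv2.imwrite("pics/crop.png",np.hstack([a,b]))
E
```

```text
(no output)
```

View pics/crop.png

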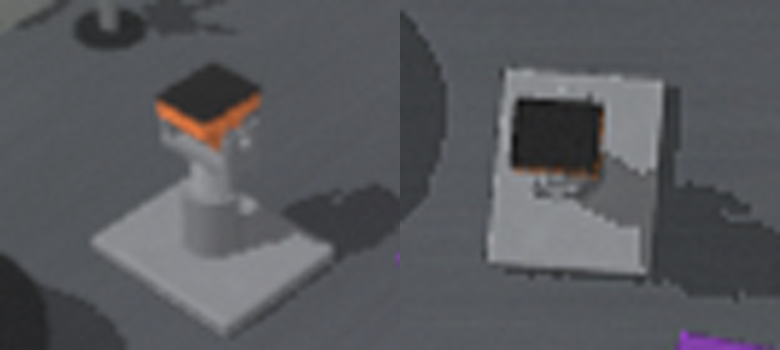

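The crop confirms the grey stand with the orange rocker. The pad is longer along image x (roughly world y), which agrees with the base's long side being across the beam. Next come close wrist looks.

```bash
python3 - <<'E'
from h import *
print(robot.read_t())
robot.goto([.519,.22,.30],down(176.7)); print(robot.read_t(), robot.read_position())
p,X,T,k=cloud("wrist"); z=X[...,2]; cv2.imwrite("pics/w_stand.png",p[:,:,::-1])
near=np.hypot(X[...,0]-.519,X[...,1]-.22)<.08
print("pad",rect(near&(z>.11),X)); print("base",rect(near&(z>.006)&(z<.02),X))
robot.goto([.4856,-.1988,.28],down(67.55)); print(robot.read_t())
p,X,T,k=cloud("wrist"); z=X[...,2]; cv2.imwrite("pics/w_beam.png",p[:,:,::-1])
print("beam",rect((z>.062)&(z<.09),X))
print(robot.read_force(),robot.read_ft_torque())
E
python3 -c "
import cv2,numpy as np
cv2.imwrite('pics/w2.png',cv2.resize(np.hstack([cv2.imread('pics/w_stand.png'),cv2.imread('pics/w_beam.png')]),(800,300)))"
```

```text
0.15
3.375 [0.51921937 0.21945231 0.29991691]
pad (((0.5164692997932434, 0.21333056688308716), (0.06771590560674667, 0.1446983814239502), 86.57022857666016), np.float64(0.3926550037062575), 72090, array([257.16410043, 307.54179498]))
base (((0.5161474347114563, 0.21950885653495789), (0.08884389698505402, 0.11004100739955902), 86.56187438964844), np.float64(0.010749733087931729), 2872, array([253.30327298, 149.20752089]))
4.975
beam (((0.46378669142723083, -0.19065192341804504), (0.03609112277626991, 0.27409106492996216), 67.29898071289062), np.float64(0.073844508373445), 6702, array([249.77350045, 130.42166517]))
[ 0.03311297  0.55455056 -0.02956221] [-0.02977185 -0.02433283  0.06027935]
```

View pics/w2.png

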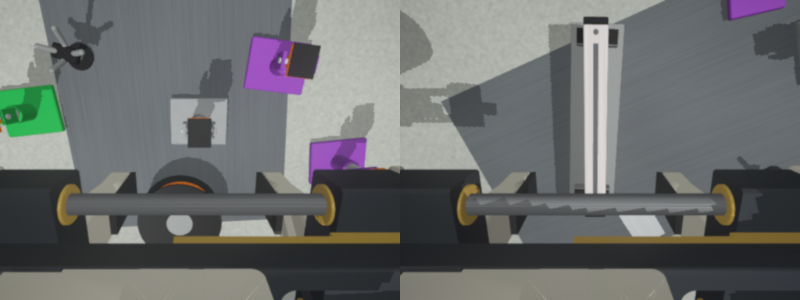

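The left view shows the stand with the grey base and pad (200,125). The right view shows the beam, with one end hidden by the gripper. Wrist and top agree within 1 mm on the beam centre (.485,-.199), and within 3 mm on the stand. Next is the trial lift at the centre.

```bash
cat >> h.py <<'E'
C=np.array([.4853,-.199]); YAW=67.4; e=np.array([np.cos(np.radians(157.4)),np.sin(np.radians(157.4))]); n=np.array([-e[1],e[0]]); m_=np.array([np.cos(np.radians(67.4)),np.sin(np.radians(67.4))])
GZ=.040
def ft(N=8):
    f=[];t=[]
    for _ in range(N): f.append(robot.read_force());t.append(robot.read_ft_torque());robot.dwell(.02)
    return np.mean(f,0),np.mean(t,0)
def show(tag,b=None):
    f,t=ft()
    if b: f=f-b[0];t=t-b[1]
    print(tag,"t%.2f"%robot.read_t(),"z%.4f"%robot.read_position()[2],"F",np.round(f,2),"M",np.round(t,3),"Mn %.3f Me %.3f"%(t[:2]@n,t[:2]@e),flush=True)
    return f,t
E
python3 - <<'E'
from h import *
robot.goto([*C,.13],down(YAW)); robot.servo_line([*C,GZ],speed=.12)
b=show("before"); robot.move_gripper(0); print("w",robot.read_grip_width()); g=show("gripped",b)
for dz in (.002,.005):
    robot.servo_line([*C,GZ+dz],speed=.03); robot.dwell(.2); show("lift",b)
E
```

```text
before t6.71 z0.0409 F [ 0.14  0.18 -0.17] M [-0.037 -0.036  0.001] Mn 0.048 Me 0.020
w 0.4123497545845375
gripped t7.71 z0.0400 F [-0.33 -0.77  0.15] M [-0.11   0.03  -0.003] Mn 0.014 Me 0.113
lift t8.29 z0.0419 F [ 0.02 -0.15 -4.65] M [-0.151 -0.304  0.005] Mn 0.339 Me 0.023
lift t8.88 z0.0450 F [-0.31 -0.21 -4.92] M [-0.141 -0.291  0.003] Mn 0.323 Me 0.019
```

```bash
python3 - <<'E'
from h import *
robot.servo_line([*C,GZ],speed=.03); robot.move_gripper(.7)
P=C+.070*e
robot.servo_line([*P,GZ],speed=.08); robot.dwell(.1)
b=show("before"); robot.move_gripper(0); print("w",robot.read_grip_width())
for dz in (.002,.005,.009):
    robot.servo_line([*P,GZ+dz],speed=.03); robot.dwell(.2); show("lift",b)
p,X,T,k=cloud("top"); z=X[...,2]; s=(X[...,:2]-C)@e; w=(X[...,:2]-C)@m_
q=(abs(w)<.014)&(abs(s)<.155)&(z>.06)&(z<.11)
print("slope",np.polyfit(s[q],z[q],1),q.sum(), s[q].min(), s[q].max())
cv2.imwrite("pics/lift.png",p[150:290,290:410,::-1])
E
```

```text
before t11.12 z0.0399 F [-0.12  0.12  0.1 ] M [-0.032 -0.034  0.005] Mn 0.044 Me 0.017
w 0.4104124005953354
lift t12.24 z0.0419 F [ 0.25 -0.07 -5.09] M [-0.017  0.023 -0.01 ] Mn -0.015 Me 0.024
lift t12.82 z0.0450 F [ 0.12 -0.26 -4.88] M [-0.01   0.032 -0.009] Mn -0.025 Me 0.021
lift t13.44 z0.0490 F [-0.27 -0.22 -5.15] M [-0.011  0.037 -0.006] Mn -0.030 Me 0.024
slope [-0.00228889  0.08436814] 474 -0.1545083775590442 0.15494016800654709
```

```bash
python3 - <<'E'
from h import *
p=robot.read_position(); robot.servo_line([p[0],p[1],.24],speed=.1); robot.dwell(.4)
show("up",(np.array([0,0,-.05]),np.array([-.034,-.035,.003])))
h=np.radians(86.6); u=np.array([np.cos(h),np.sin(h)])  # stand y; e -> -u
pad=np.array([.518,.2195]); 
robot.goto([*(pad-.0045*u),.24],down(176.6)); robot.servo_line([*(pad-.0045*u),.140],speed=.08); robot.dwell(.4)
f,t=ft(20); print(robot.read_t(),robot.read_position(),f,t, "moment about stand x-ish: along n'=", t[:2]@np.array([u[1],-u[0]]))
P,X,T,k=cloud("top"); cv2.imwrite("pics/over.png",cv2.resize(P[120:280,90:300,::-1],None,fx=3,fy=3)); z=X[...,2]
s=(X[...,:2]-pad)@u; w=(X[...,:2]-pad)@np.array([u[1],-u[0]])
q=(abs(w)<.05)&(s>-.12)&(s<.24)&(z>.13)&(z<.18); print("beam top",rect(q&((s<-.03)|(s>.06)),X))
q2=q&(abs(w)<.012)&((s<-.055)|(s>.07)); print("slope",np.polyfit(s[q2],z[q2],1),q2.sum())
for lo,hi in ((-.1,-.055),(.07,.2)):
    r=q&(s>lo)&(s<hi); print(r.sum(),"w mid",(w[r].min()+w[r].max())/2,w[r].min(),w[r].max(),"s",s[r].min(),s[r].max())
E
```

```text
up t16.08 z0.2400 F [-0.21  0.27 -5.11] M [-0.021  0.02   0.001] Mn -0.010 Me 0.027
19.7 [0.51775642 0.21501902 0.13999369] [ 0.0131806   0.02632088 -5.11849164] [ 0.01073565  0.09713889 -0.00859693] moment about stand x-ish: along n'= 0.004955795673735549
beam top (((0.5151891708374023, 0.1544841229915619), (0.06404870003461838, 0.036232564598321915), 86.59900665283203), np.float64(0.1749406005844052), 328, array([232.8597561 , 200.32012195]))
slope [0.12483374 0.18387045] 131
225 w mid 0.0010495420989361706 -0.017066626347806802 0.019165710545679143 s -0.09709260978455984 -0.05513325756214934
8 w mid -0.016490914685561155 -0.017229256844621583 -0.015752572526500728 s 0.07041117076285903 0.0821803277818622
```

View pics/over.png

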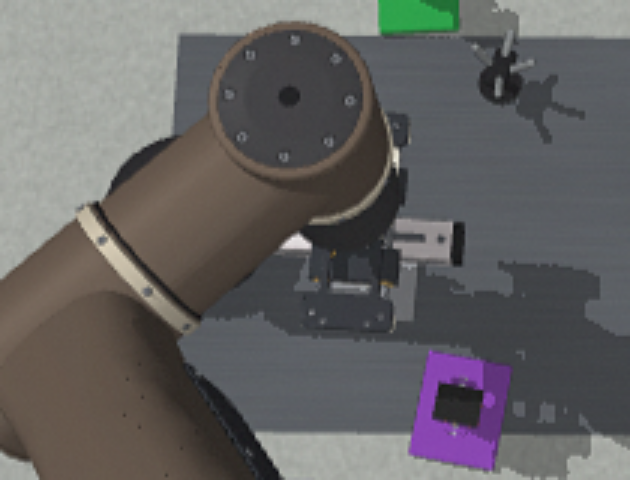

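```bash
python3 - <<'E'
from h import *
p=robot.read_position(); robot.servo_line([p[0],p[1],.126],speed=.05)
z=.126
f0=ft()[0][2]
while z>.1195:
    robot.servo_line([p[0],p[1],z],speed=.02); robot.dwell(.15); f,t=ft(5)
    print("%.4f Fz %.2f M %s"%(z,f[2],np.round(t[:2],3)),robot.read_t())
    if f[2]>-1.0: break
    z-=.0007
E
```

```text
0.1260 Fz -4.89 M [-0.01   0.091] 20.8
0.1253 Fz -4.97 M [-0.004  0.093] 21.2833
0.1246 Fz -5.22 M [0.011 0.107] 21.7667
0.1239 Fz -4.70 M [0.013 0.076] 22.25
0.1232 Fz -5.15 M [0.005 0.099] 22.7333
0.1225 Fz -3.78 M [0.005 0.102] 23.2167
0.1218 Fz -2.14 M [-0.058  0.236] 23.7
0.1211 Fz -0.16 M [-0.103  0.349] 24.1833
```

```bash
cat >> h.py <<'E'
HU=np.radians(86.6); U=np.array([np.cos(HU),np.sin(HU)]); V=np.array([U[1],-U[0]]); PAD=np.array([.518,.2195])
def beamcheck(name):
    P,X,T,k=cloud(name); z=X[...,2]; s=(X[...,:2]-PAD)@U; w=(X[...,:2]-PAD)@V
    q=(abs(w)<.045)&(s>-.13)&(s<.26)&(z>.135)&(z<.18)
    for lo,hi in ((-.13,-.045),(.04,.26),(-.13,.26)):
        r=q&(s>lo)&(s<hi)&(abs(w)<.014)
        if r.sum()>20:print(name,r.sum(),"s %.4f %.4f"%(s[r].min(),s[r].max()),"slope %.4f z0 %.4f"%tuple(np.polyfit(s[r],z[r],1)),"w rng",np.round(np.percentile(w[q&(s>lo)&(s<hi)],[1,99]),4))
    return P,X
E
python3 - <<'E'
from h import *
print(robot.read_t(),robot.read_force(),robot.read_ft_torque())
robot.move_gripper(.55); robot.dwell(.5); print(robot.read_t(),robot.read_grip_width(),robot.read_force(),robot.read_ft_torque())
for n_ in ("side","top","wrist"):
    P,X=beamcheck(n_)
    if n_=="side": cv2.imwrite("pics/rel.png",cv2.resize(P[100:300,120:340,::-1],None,fx=3,fy=3))
E
```

```text
24.1833 [-1.27079979 -0.27955666  0.64743743] [-0.08985986  0.34580717  0.0016369 ]
25.1833 0.5484557734832874 [0.29118013 0.77970118 0.53937792] [ 0.02493949  0.09056345 -0.01484254]
side 574 s 0.0411 0.2268 slope -0.0128 z0 0.1580 w rng [-0.0195  0.0167]
side 669 s -0.0018 0.2268 slope -0.0063 z0 0.1569 w rng [-0.0421  0.0379]
top 184 s -0.0974 -0.0450 slope 0.0211 z0 0.1575 w rng [-0.0168  0.0188]
top 251 s -0.0974 0.0636 slope 0.0044 z0 0.1564 w rng [-0.0171  0.0188]
wrist 9046 s -0.0971 -0.0450 slope 0.0155 z0 0.1557 w rng [-0.0156  0.0193]
wrist 14608 s -0.0971 0.0137 slope 0.0105 z0 0.1553 w rng [-0.0327  0.0366]
```

View pics/rel.png

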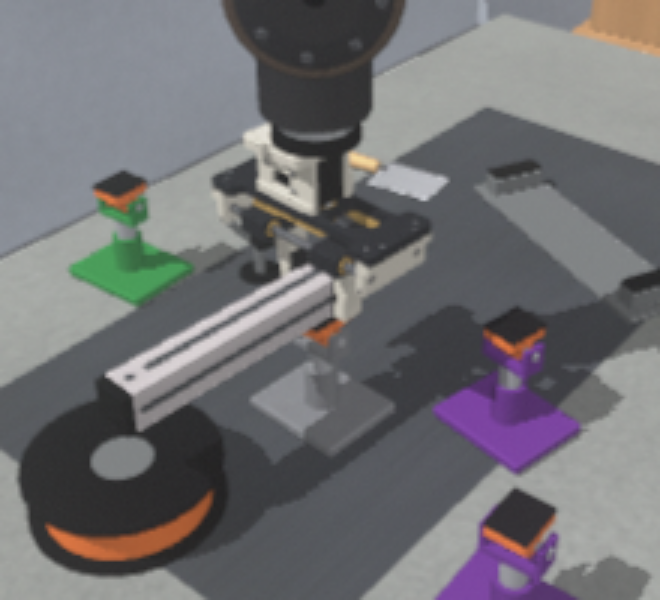

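The picture shows the beam lying on the orange rocker, level and free of the opened fingers; the slopes read from the cameras are within ±0.02. Next I open fully, retreat and recheck.

```bash
python3 - <<'E'
from h import *
robot.move_gripper(1.0); p=robot.read_position()
robot.servo_line([p[0],p[1],.26],speed=.08)
robot.goto([.35,-.30,.35],down(90)); robot.dwell(.5); print(robot.read_t())
beamcheck("side"); P,X=beamcheck("top")
z=X[...,2]; print(rect((z>.14)&(z<.175)&(abs(X[...,0]-.518)<.06)&(X[...,1]>.05),X))
cv2.imwrite("pics/end.png",P[:,:,::-1])
E
```

```text
30.5417
side 88 s -0.0930 -0.0461 slope 0.0196 z0 0.1562 w rng [-0.0195  0.0163]
side 580 s 0.0401 0.2270 slope -0.0136 z0 0.1581 w rng [-0.0197  0.017 ]
side 850 s -0.0930 0.2270 slope 0.0004 z0 0.1558 w rng [-0.0196  0.017 ]
top 181 s -0.0974 -0.0454 slope 0.0330 z0 0.1581 w rng [-0.0168  0.0188]
top 617 s 0.0401 0.2219 slope 0.0038 z0 0.1574 w rng [-0.017   0.0189]
top 1091 s -0.0974 0.2219 slope 0.0089 z0 0.1567 w rng [-0.017   0.0189]
(((0.5230684280395508, 0.2816120982170105), (0.3195161521434784, 0.03761617839336395), 86.42896270751953), np.float64(0.15699135500598105), 1498, array([187.95393858, 198.01735648]))
```

View pics/end.png

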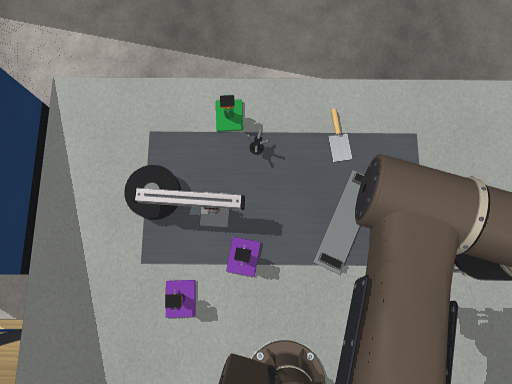

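Beam stable and level (0 to 0.009 rad overall), aligned to 0.2°, cross offset about 1 mm, arm clear. Handing in.

```bash
python3 -c "
from rig import robot
print(robot.read_t(),robot.read_force()); robot.job_done()"
```

```text
30.6417 [ 0.83273448 -0.07564153 -0.5940172 ]
the job is handed in; nothing more can be done
```

I set the beam down on the orange rocker and let go; it stayed there on its own, and I handed the job in at about 31 s of the 72 s. The hand-in gives no verdict.

**How it was done:** I lifted the beam a few millimetres at its centre, where the moment put the balance point about 66 mm to one side. A second trial lift, gripped 70 mm from the centre, showed it nearly in balance (about 5.1 N, roughly 4 mm residual). I kept that grip, lifted the beam level and lowered it in small steps until the stand carried its weight. Then I opened the gripper and backed away.

**Last checks, with the arm clear:**

| Check | Reading | Limit |
|---|---|---|
| Tilt, whole-length fit | 0.000 rad (side camera), 0.009 rad (top camera) | 0.04 rad |
| Direction against the stand's y axis | within about 0.2° | 0.14 rad (8°) |
| Offset across the pad | about 1 mm | 12 mm |

The last top picture shows the spool, printed figure and scraper where they were at the start.

**What disagreed:**
- **Tilt fits:** Slopes fitted to only one part of the beam were noisier, up to 0.033 rad on the 5 cm visible end. I went by the whole-length fits.
- **Moment at the stand:** The moment reading over the stand was ambiguous by about ±8 mm because of sensor offset, so I relied on the trial-lift values and on how level it sat after release.
- **Moment during set-down:** A sideways moment of about 0.35 N m built up just before release, which I did not explain. It fell to about 0.09 when the gripper opened, about what it read before contact, and the beam did not visibly shift.

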